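Run the rotor hand nut onto the centrifuge spindle

TASK

The red-topped hand nut has only been set down on the centrifuge spindle and its thread has not caught. Without lifting it off, turn it backward (counter-clockwise from above) until you feel it drop into the thread start, then turn it forward (clockwise) all the way down onto the rotor cover and nip it up lightly snug; never force it, and let go. Leave the tube rack, the bottle and the tip box where they are.

Things in the scene. Friction and masses are not known exactly. Their poses are not given: they have to be found in the camera images.
- rotor_nut: Loose hand nut, 120 g: black ribbed cap 49 mm in diameter, 48 mm tall, open below, with a red bar grip on its flat top. Origin: centre of the cap's underside, on its axis; z up, x along the bar. Three hidden inner lugs, 120 degrees apart, run in the spindle's thread. At the start they stand on flat lands on top of the thread, the nut's underside 15 mm above the rotor cover.
- bar (a point): Middle of the nut's red bar grip, 61 mm above the nut's origin. The bar is 60 mm long (along the nut's x), 14 mm wide, 26 mm high, from 48 to 74 mm above the nut's underside. Held loosely (fingers a few mm wider than the bar) it can be turned and the nut still drops by its weight; held tight it does not drop by itself.
- spindle: Fixed upright steel spindle thread, hidden by the nut. Origin on its axis, level with the rotor cover's top. Coarse right-hand thread, three blunt starts 120 degrees apart; where they lie about the axis is not known. They are reached by turning the nut backward (counter-clockwise) 0.4 to 1.25 rad: it drops 9 mm, to 6 mm above the cover. A stop lies 0.2 rad beyond. Turned forward first, it jams.
- seat (a point): Centre of the flat top of the rotor cover, 120 mm above the bench, on the spindle's axis: the nut's underside comes here when home. From the drop about 1.9 to 2.3 rad of forward (clockwise) turning, 4.3 mm down per rad, makes it snug; thread play is 2.5 mm, so it may rest on the cover up to 0.7 rad earlier. Then torque climbs fast, about 8 N m per rad: 0.25 to 0.45 N m is snug, 0.7 too much.
- centrifuge: White bench centrifuge without its lid, 250 mm (x) by 290 mm (y), heavy and fixed; deck 108 mm high, round aluminium rotor cover 176 mm in diameter in the middle, its top 120 mm above the bench. Origin: centre of the underside.
- tube_rack: Bystander: loose rack 210 by 75 mm full of red-capped tubes, 101 mm high in all, standing beside the centrifuge. Origin: centre of the underside.
- reagent_bottle: Bystander: loose amber bottle, 64 mm in diameter, 120 mm tall. Origin: centre of the underside.
- tip_box: Bystander: loose blue pipette-tip box, 85 by 120 mm, 54 mm high. Origin: centre of the underside.
Not all that is in view belongs to the job. What is meant by the rotor_nut is not orange, purple or white, and is the smaller of those in its own colour.

How it is judged:
By the outcome, as a careful person would: the job done as asked, in the order asked, and still so for the second after the job is handed in, with the robot touching nothing.
It also fails if it takes over 72 s, if anything falls off the work surface, if the arm or the gripper's body presses on something with over 40 N, if the wrist force passes 120 N, or if a joint passes its speed limit or range.

ROBOT

A 6-joint arm with a two-finger parallel gripper is mounted at the origin on the work surface. World frame = base frame: x ahead of the robot, y to its left, z up, the work surface at z = 0. Lengths are in m, angles in rad, forces in N, time in s.
With the tool pointing down it reaches from about 0.4 to 0.925 m from the base axis. Payload 12.5 kg.
Tool frame: the origin (TCP) lies at the very end of the fingers, on their centre line; the grasp point (between the pads) lies 19 mm behind it; z points along the fingers, y is the line along which they close (so a half turn about z gives the same grasp; the last joint's range is limited). The gripper opens to 95 mm and grips with 3 to 60 N. Pads are 20 mm wide; open, the fingers measure 119 mm over their backs; the gripper's body (75 mm by 180 mm) begins 59 mm behind the grasp point.
Start: joints at [1.196, 0.491, 1.559, -0, 1.092, -0.106], TCP at [0.166, 0.603, 0.215] pointing down, gripper open.
Joint ranges: [-3.1, 3.1], [-0.84, 2.19], [0.05, 2.79], [-1.13, 4.28], [0.06, 2.93], [-2.69, 2.69]. Speed limits (rad/s): [2.22, 2.22, 2.79, 3.14, 3.14, 3.14].

INTERFACE

Orientations are given as a unit quaternion [w, x, y, z].
In Python, from plant import observe, imaging, r gives the robot as it stands. The module is installed in compiled form; this text tells all that it offers.
- The arm moves only by the tool servo_tool, never from a script. Its argument "rows" is a list of rows, each an object of numbers: "dx", "dy", "dz": the shift along the tool's x, y, z in m; "rx", "ry", "rz": the turn, a rotation vector about the tool's x, y, z in rad; "grip": the finger opening in m, from 0 to 0.0951. In form: [{"dx": .., "dy": .., "dz": .., "rx": .., "ry": .., "rz": .., "grip": ..}, ...]. A call has 1 to 20 rows; each row is the pose to reach, as a shift and turn from the pose commanded when the call began, along the tool's axes at that moment; what a row does not reach only later rows make up. A row lasts 1/10 s, in which the tool goes at most 50 mm and 8.59 degrees, less where a joint would pass 70% of its speed; a pose out of reach is approached as far as the arm can. A call with a gripper value outside its range is refused whole. The fingers move at their own pace and stop on an object; "force" is the grip in N (left out, the last holds). Time passes only in rows, so rows that repeat a pose let the fingers close. It gives the time, the measured TCP pose, the force, the opening and the grip force at its end, in the units of the state.
- observe(): the state, without advancing time (a new reading comes with each control period).
- imaging.camera(name): name is "scene" or "top"; returns (picture, depth): 480x640x3 uint8, red, green, blue; 480x640 float32, m along the optical axis (not along the pixel's ray), 0 where there is no reading.
- imaging.calibration(name): a dict with "K" (3x3 intrinsics, pixels), "rvec" (rotation vector, rad) and "tvec" (3), from world to camera coordinates, as OpenCV has them. Camera axes: x right, y down, z forward; pixel columns grow to the right and rows downward; lengths in m; the calibration is good to about 2 mm. A picture is of the moment at which its call begins. calibration takes no time and is no camera call.
- r.close_job(): hands the job in; it is judged then, once.
The state is a dict: "t": time; "qpos": joint angles; "dq": joint speeds; "effort": joint torques, N m; "eef_pos": TCP position; "tool_rot": TCP orientation; "wrist_force": force on the tool from outside, world axes, zero at the start; "torque": the same for the moment, N m; "grip_width": finger opening in m; "gripper_force": force on a finger pad.
Only numpy, scipy, OpenCV 4.12 (cv2) and the standard library are available. Lean on these libraries where they do the work, as an engineer would, in place of code of your own. Each camera call takes 0.05 s, during which the arm holds its last target. There are 200 camera calls.

## Working session

There is one attempt and no reset: what is moved stays moved. The work goes in short steps, Python scripts to look and compute and a tool call to move; the robot and the scene stay as the last step left them, time stands still between calls to the robot, and variables do not carry over. Pictures are saved under pics/ and viewed, at most 10 in all, crops included, and the job is handed in when it is done.

Besides the shell and the picture viewer there is one more tool, called by a JSON object that holds its "name" and its "arguments", one argument or row to a line. servo_tool: Moves the arm, as the interface text tells. Its arguments: {"type":"object","properties":{"rows":{"type":"array"},"force":{"type":"number"}},"required":["rows"]}

```bash
mkdir -p pics; python3 - <<'E'
from plant import observe, imaging, r
import cv2,numpy as np
for n in("scene","top"):
    p,d=imaging.camera(n); cv2.imwrite(f"pics/{n}0.png",p[:,:,::-1]); np.save(f"pics/{n}0.npy",d)
    c=imaging.calibration(n); print(n,c)
print(observe())
E
```

```text
scene {'K': array([[579.75263275,   0.        , 322.0258125 ],
       [  0.        , 579.75263275, 240.24269501],
       [  0.        ,   0.        ,   1.        ]]), 'rvec': array([ 1.51641239,  2.12943082, -0.76659074]), 'tvec': array([ 0.16808045, -0.31091422,  1.66573111])}
top {'K': array([[443.00934049,   0.        , 315.94982122],
       [  0.        , 443.00934049, 240.88453979],
       [  0.        ,   0.        ,   1.        ]]), 'rvec': array([ 2.18100084, -2.16073031,  0.13262117]), 'tvec': array([0.00607427, 0.58241894, 1.10454525])}
{'t': 0.1, 'qpos': array([ 1.19638855e+00,  4.91457211e-01,  1.55935796e+00, -2.96080474e-05,
        1.09171495e+00, -1.05610474e-01]), 'dq': array([ 1.22144889e-03, -1.55067649e-03, -3.08464498e-03, -2.08908342e-05,
       -5.56297051e-04,  1.95388637e-03]), 'effort': array([ 2.75722770e-03, -6.13621616e+01, -2.58606809e+01,  6.93868403e-02,
        4.70121636e-02, -3.75844968e-05]), 'eef_pos': array([0.16589846, 0.60236728, 0.21415685]), 'tool_rot': array([-9.86646741e-05,  1.33987625e-01,  9.90982894e-01, -4.58415785e-04]), 'wrist_force': array([ 0.39277756,  0.23149809, -0.41820132]), 'torque': array([-0.01122337, -0.00593761, -0.007098  ]), 'gripper_force': 0.0, 'grip_width': 0.09500078571548425}
```

View pics/scene0.png

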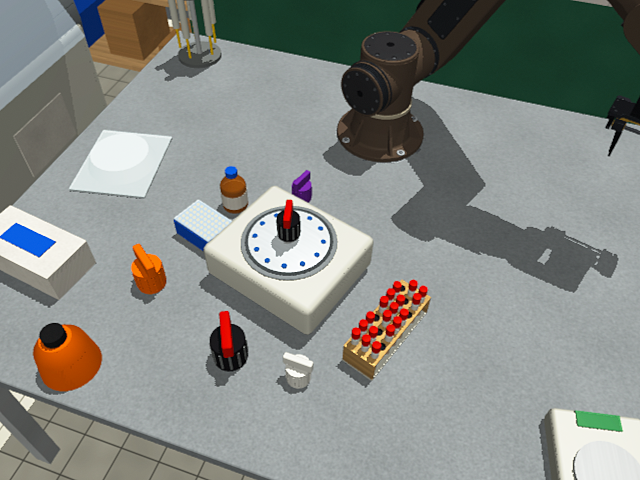

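View pics/top0.png

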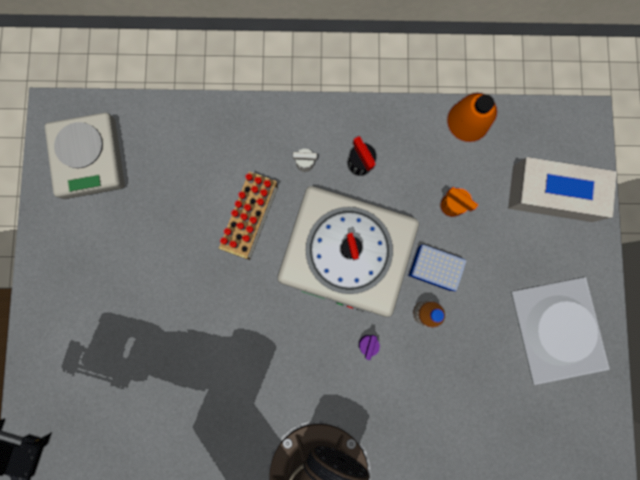

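Red-topped candidates are the one on the rotor (scene 288,220; top 352,247) and the one on the bench (scene 228,345; top 362,155). The one on the rotor is smaller and sits on the spindle, so it fits the description. The orange, purple and white ones are ruled out by colour. Next I'll measure it and confirm it in one crop.

```bash
cat > h.py <<'E'
import cv2,numpy as np
from plant import observe, imaging, r
def cast(n,uv,z):
    c=imaging.calibration(n);R=cv2.Rodrigues(c["rvec"])[0];o=-R.T@c["tvec"]
    uv=np.asarray(uv,float).reshape(-1,2)
    d=np.c_[uv,np.ones(len(uv))]@np.linalg.inv(c["K"]).T@R
    return o+d*((z-o[2])/d[:,2])[:,None]
def points(n,d,m):
    c=imaging.calibration(n);R=cv2.Rodrigues(c["rvec"])[0]
    v,u=np.nonzero(m&(d>0));z=d[v,u]
    return (np.c_[u,v,np.ones(len(u))]@np.linalg.inv(c["K"]).T*z[:,None]-c["tvec"])@R
def red(p,roi):
    h=cv2.cvtColor(p,cv2.COLOR_RGB2HSV);m=((h[...,0]<6)|(h[...,0]>174))&(h[...,1]>170)&(h[...,2]>70)
    k=np.zeros_like(m);x0,y0,x1,y1=roi;k[y0:y1,x0:x1]=1;return m&k
def rect(P):
    (c,s,a)=cv2.minAreaRect((P[:,:2]*1000).astype(np.float32));b=cv2.boxPoints((c,s,a))
    e=max((b[1]-b[0],b[2]-b[1]),key=np.linalg.norm);return np.round(c,1),np.round(s,1),np.degrees(np.arctan2(e[1],e[0]))
E
python3 - <<'E'
from h import *
for n,roi in(("scene",(265,190,312,250)),("top",(330,225,375,270))):
    p=cv2.imread(f"pics/{n}0.png")[:,:,::-1].copy();d=np.load(f"pics/{n}0.npy");m=red(p,roi)
    P=points(n,d,m);print(n,m.sum(),P.min(0),P.max(0),np.median(P,0))
    T=P[P[:,2]>np.percentile(P[:,2],98)-.006];print(" top",len(T),T[:,2].mean(),T.mean(0),rect(T))
    v,u=np.nonzero(m);print(" cast .209",rect(cast(n,np.c_[u,v],.209)))
    # rotor blue dots
    h=cv2.cvtColor(p,cv2.COLOR_RGB2HSV);b=((abs(h[...,0].astype(int)-112)<12)&(h[...,1]>130)).astype(np.uint8)
    x0,y0,x1,y1=(240,205,340,280) if n=="scene" else (305,205,395,295)
    k=np.zeros_like(b);k[y0:y1,x0:x1]=b[y0:y1,x0:x1]
    N,_,st,ce=cv2.connectedComponentsWithStats(k);q=cast(n,ce[1:][st[1:,4]>2],.120)
    A=np.c_[2*q[:,:2],np.ones(len(q))];s=np.linalg.lstsq(A,(q[:,:2]**2).sum(1),rcond=None)[0]
    print(" dots",len(q),"centre",s[:2],"r",np.sqrt(s[2]+s[:2]@s[:2]), "res",np.abs(np.hypot(*(q[:,:2]-s[:2]).T)-np.sqrt(s[2]+s[:2]@s[:2])).max())
p=cv2.imread("pics/scene0.png");a=cv2.resize(p[170:390,180:400],(500,500),interpolation=cv2.INTER_CUBIC)
cv2.imwrite("pics/crop.png",a)
E
```

```text
scene 211 [ 0.46450896 -0.11084363  0.10863339] [ 0.58716375 -0.05187563  0.21452115] [ 0.56766786 -0.06344317  0.20636915]
 top 128 0.20789827844588804 [ 0.5588828  -0.06510247  0.20789828] (array([557.4, -65.3]), array([58.9, 13.4]), np.float32(15.227401))
 cast .209 (array([568.6, -63. ]), array([77. , 16.1]), np.float32(20.712944))
 dots 11 centre [ 0.55757184 -0.06620068] r 0.07403487489612431 res 0.000467173469064705
top 190 [ 0.52639278 -0.08028113  0.17947752] [ 0.58114399 -0.05342716  0.21467381] [ 0.55268951 -0.06447772  0.20886205]
 top 149 0.2094945158319673 [ 0.55294647 -0.06498887  0.20949452] (array([553.5, -65.1]), array([55.2, 13.3]), np.float32(13.781454))
 cast .209 (array([553.7, -65.5]), array([55.2, 17.4]), np.float32(14.050264))
 dots 12 centre [ 0.55349638 -0.06602463] r 0.0740290656358652 res 0.0007391805580066052
```

View pics/crop.png

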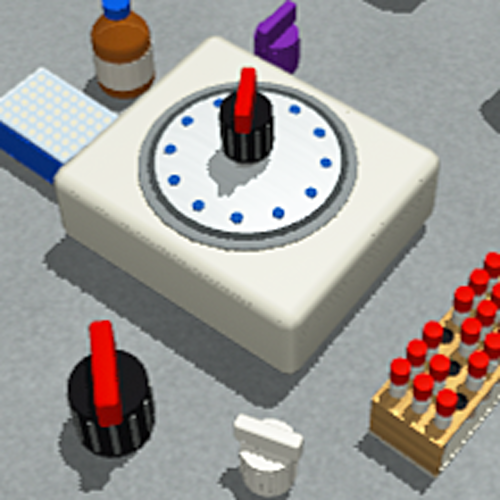

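The crop confirms the small red-topped black nut standing on the rotor (crop 245,110), with the larger one on the bench (crop 110,400). The axis is at about (0.5555, -0.0657), the bar yaw is about 14.5° and its top is at 0.209, which matches the expected 0.209. I'll move above it with the tool yawed along the bar.

{"name": "servo_tool", "arguments": {
  "rows": [
    {"dz": -0.05, "grip": 0.095},
    {"dx": -0.1, "dy": -0.1, "dz": -0.055, "rz": 0.4, "grip": 0.095},
    {"dx": -0.553, "dy": -0.54, "dz": -0.055, "rz": 2.62, "grip": 0.095},
    {"dx": -0.553, "dy": -0.54, "dz": -0.055, "rz": 2.62, "grip": 0.095},
    {"dx": -0.553, "dy": -0.54, "dz": -0.055, "rz": 2.62, "grip": 0.095},
    {"dx": -0.553, "dy": -0.54, "dz": -0.055, "rz": 2.62, "grip": 0.095},
    {"dx": -0.553, "dy": -0.54, "dz": -0.055, "rz": 2.62, "grip": 0.095},
    {"dx": -0.553, "dy": -0.54, "dz": -0.055, "rz": 2.62, "grip": 0.095},
    {"dx": -0.553, "dy": -0.54, "dz": -0.055, "rz": 2.62, "grip": 0.095},
    {"dx": -0.553, "dy": -0.54, "dz": -0.055, "rz": 2.62, "grip": 0.095},
    {"dx": -0.553, "dy": -0.54, "dz": -0.055, "rz": 2.62, "grip": 0.095},
    {"dx": -0.553, "dy": -0.54, "dz": -0.055, "rz": 2.62, "grip": 0.095},
    {"dx": -0.553, "dy": -0.54, "dz": -0.055, "rz": 2.62, "grip": 0.095},
    {"dx": -0.553, "dy": -0.54, "dz": -0.055, "rz": 2.62, "grip": 0.095},
    {"dx": -0.553, "dy": -0.54, "dz": -0.055, "rz": 2.62, "grip": 0.095},
    {"dx": -0.553, "dy": -0.54, "dz": -0.055, "rz": 2.62, "grip": 0.095},
    {"dx": -0.553, "dy": -0.54, "dz": -0.055, "rz": 2.62, "grip": 0.095},
    {"dx": -0.553, "dy": -0.54, "dz": -0.055, "rz": 2.62, "grip": 0.095},
    {"dx": -0.553, "dy": -0.54, "dz": -0.055, "rz": 2.62, "grip": 0.095},
    {"dx": -0.553, "dy": -0.54, "dz": -0.055, "rz": 2.62, "grip": 0.095}
  ]
}}

```text
$.rows[0]: bad value
```

{"name": "servo_tool", "arguments": {
  "rows": [
    {"grip": 0.05},
    {"grip": 0.05},
    {"grip": 0.05},
    {"grip": 0.05},
    {"grip": 0.05}
  ]
}}

```text
$.rows[0]: bad value
```

```bash
cat >> h.py <<'E'
from scipy.spatial.transform import Rotation as Ro
def st():
    o=observe();w,x,y,z=o["tool_rot"];R=Ro.from_quat([x,y,z,w]).as_matrix()
    print("t %.2f pos %s yaw_x %.2f tilt %.3f q6 %.3f w %.4f gf %.1f Ft %s Tt %s"%(o["t"],np.round(o["eef_pos"],4),np.degrees(np.arctan2(R[1,0],R[0,0])),np.degrees(np.arccos(-R[2,2])),o["qpos"][5],o["grip_width"],o["gripper_force"],np.round(R.T@o["wrist_force"],2),np.round(R.T@o["torque"],3)));return o,R
def goto(x,y,z,yaw):
    o,R=st();d=R.T@(np.array([x,y,z])-o["eef_pos"]);a=np.radians(yaw);
    G=np.array([[np.cos(a),np.sin(a),0],[np.sin(a),-np.cos(a),0],[0,0,-1]]);print("move",np.round(d,4),np.round(Ro.from_matrix(R.T@G).as_rotvec(),4))
E
python3 - <<'E'
from h import *
goto(.5555,-.0657,.188,14.5)
E
```

```text
t 0.10 pos [0.1659 0.6024 0.2142] yaw_x 164.60 tilt 0.054 q6 -0.106 w 0.0950 gf 0.0 Ft [-0.32  0.33  0.42] Tt [ 0.009 -0.009  0.007]
move [-0.553  -0.5406  0.0266] [-4.0000e-04  1.2000e-03  2.6197e+00]
```

Every row seems to need all seven fields, so I'll resend it that way.

{"name": "servo_tool", "arguments": {
  "rows": [
    {"dx": 0, "dy": 0, "dz": -0.05, "rx": 0, "ry": 0, "rz": 0, "grip": 0.095},
    {"dx": -0.1, "dy": -0.1, "dz": -0.055, "rx": 0, "ry": 0, "rz": 0.3, "grip": 0.095},
    {"dx": -0.2, "dy": -0.2, "dz": -0.055, "rx": 0, "ry": 0, "rz": 0.6, "grip": 0.095},
    {"dx": -0.553, "dy": -0.54, "dz": -0.055, "rx": 0, "ry": 0, "rz": 2.62, "grip": 0.095},
    {"dx": -0.553, "dy": -0.54, "dz": -0.055, "rx": 0, "ry": 0, "rz": 2.62, "grip": 0.095},
    {"dx": -0.553, "dy": -0.54, "dz": -0.055, "rx": 0, "ry": 0, "rz": 2.62, "grip": 0.095},
    {"dx": -0.553, "dy": -0.54, "dz": -0.055, "rx": 0, "ry": 0, "rz": 2.62, "grip": 0.095},
    {"dx": -0.553, "dy": -0.54, "dz": -0.055, "rx": 0, "ry": 0, "rz": 2.62, "grip": 0.095},
    {"dx": -0.553, "dy": -0.54, "dz": -0.055, "rx": 0, "ry": 0, "rz": 2.62, "grip": 0.095},
    {"dx": -0.553, "dy": -0.54, "dz": -0.055, "rx": 0, "ry": 0, "rz": 2.62, "grip": 0.095},
    {"dx": -0.553, "dy": -0.54, "dz": -0.055, "rx": 0, "ry": 0, "rz": 2.62, "grip": 0.095},
    {"dx": -0.553, "dy": -0.54, "dz": -0.055, "rx": 0, "ry": 0, "rz": 2.62, "grip": 0.095},
    {"dx": -0.553, "dy": -0.54, "dz": -0.055, "rx": 0, "ry": 0, "rz": 2.62, "grip": 0.095},
    {"dx": -0.553, "dy": -0.54, "dz": -0.055, "rx": 0, "ry": 0, "rz": 2.62, "grip": 0.095},
    {"dx": -0.553, "dy": -0.54, "dz": -0.055, "rx": 0, "ry": 0, "rz": 2.62, "grip": 0.095},
    {"dx": -0.553, "dy": -0.54, "dz": -0.055, "rx": 0, "ry": 0, "rz": 2.62, "grip": 0.095},
    {"dx": -0.553, "dy": -0.54, "dz": -0.055, "rx": 0, "ry": 0, "rz": 2.62, "grip": 0.095},
    {"dx": -0.553, "dy": -0.54, "dz": -0.055, "rx": 0, "ry": 0, "rz": 2.62, "grip": 0.095},
    {"dx": -0.553, "dy": -0.54, "dz": -0.055, "rx": 0, "ry": 0, "rz": 2.62, "grip": 0.095},
    {"dx": -0.553, "dy": -0.54, "dz": -0.055, "rx": 0, "ry": 0, "rz": 2.62, "grip": 0.095}
  ]
}}

```text
t: 2.1
eef_pos: [0.5556, -0.0651, 0.2692]
tool_rot: [-0.0, 0.992, 0.125, -0.0]
wrist_force: [-0.2, 0.7, 0.1]
grip_width: 0.0952
gripper_force: 0.0
```

```bash
python3 - <<'E'
from h import *
goto(.5555,-.0657,.188,14.5)
E
```

```text
t 2.10 pos [ 0.5556 -0.0651  0.2692] yaw_x 14.40 tilt 0.053 q6 1.084 w 0.0952 gf 0.0 Ft [-0.02 -0.68 -0.13] Tt [ 0.021 -0.156 -0.052]
move [-0.0001  0.0006  0.0812] [-0.0005  0.0008 -0.0017]
```

{"name": "servo_tool", "arguments": {
  "rows": [
    {"dx": 0, "dy": 0.0006, "dz": 0.04, "rx": 0, "ry": 0, "rz": 0, "grip": 0.07},
    {"dx": 0, "dy": 0.0006, "dz": 0.06, "rx": 0, "ry": 0, "rz": 0, "grip": 0.06},
    {"dx": 0, "dy": 0.0006, "dz": 0.08, "rx": 0, "ry": 0, "rz": 0, "grip": 0.05},
    {"dx": 0, "dy": 0.0006, "dz": 0.08, "rx": 0, "ry": 0, "rz": 0, "grip": 0.035},
    {"dx": 0, "dy": 0.0006, "dz": 0.08, "rx": 0, "ry": 0, "rz": 0, "grip": 0.025},
    {"dx": 0, "dy": 0.0006, "dz": 0.08, "rx": 0, "ry": 0, "rz": 0, "grip": 0.025},
    {"dx": 0, "dy": 0.0006, "dz": 0.08, "rx": 0, "ry": 0, "rz": 0, "grip": 0.025}
  ],
  "force": 3
}}

```text
t: 2.8
eef_pos: [0.5562, -0.0655, 0.1907]
tool_rot: [0.0, 0.992, 0.126, 0.001]
wrist_force: [0.2, 0.3, -0.1]
grip_width: 0.0447
gripper_force: 0.0
```

```bash
python3 - <<'E'
from h import *
goto(.5555,-.0657,.188,14.5)
p,d=imaging.camera("scene");np.save("pics/s1.npy",d);cv2.imwrite("pics/s1.png",p[:,:,::-1]);cv2.imwrite("pics/c1.png",cv2.resize(p[140:290,200:380],(720,600),interpolation=cv2.INTER_CUBIC)[:,:,::-1])
E
```

```text
t 2.80 pos [ 0.5562 -0.0655  0.1907] yaw_x 14.52 tilt 0.097 q6 1.082 w 0.0447 gf 0.0 Ft [ 0.3  -0.25  0.14] Tt [ 0.001 -0.243 -0.015]
move [-0.0008  0.      0.0027] [ 0.0007 -0.0015  0.0003]
```

View pics/c1.png

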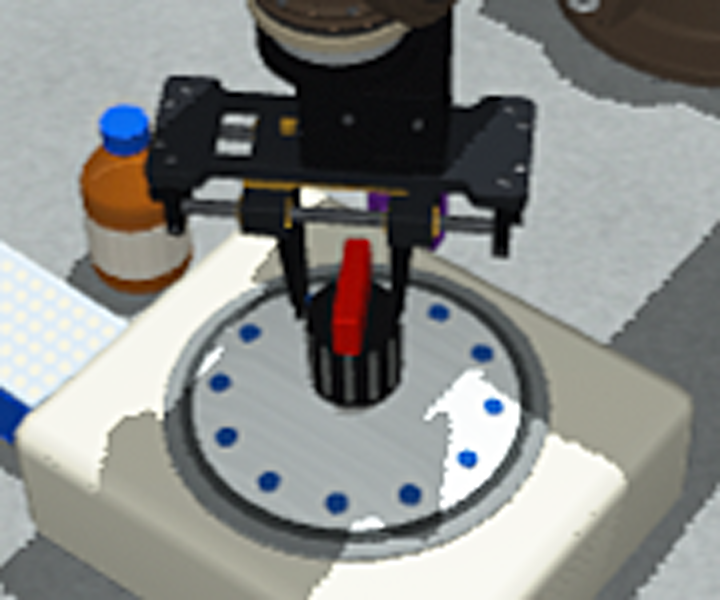

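The fingers straddle the bar squarely (crop bar 350,295; fingers 300 and 400), and the bar stays visible for monitoring. I'll close softly to check centring.

{"name": "servo_tool", "arguments": {
  "rows": [
    {"dx": 0, "dy": 0, "dz": 0, "rx": 0, "ry": 0, "rz": 0, "grip": 0.014},
    {"dx": 0, "dy": 0, "dz": 0, "rx": 0, "ry": 0, "rz": 0, "grip": 0.014},
    {"dx": 0, "dy": 0, "dz": 0, "rx": 0, "ry": 0, "rz": 0, "grip": 0.013},
    {"dx": 0, "dy": 0, "dz": 0, "rx": 0, "ry": 0, "rz": 0, "grip": 0.013},
    {"dx": 0, "dy": 0, "dz": 0, "rx": 0, "ry": 0, "rz": 0, "grip": 0.013},
    {"dx": 0, "dy": 0, "dz": 0, "rx": 0, "ry": 0, "rz": 0, "grip": 0.013}
  ],
  "force": 3
}}

```text
t: 3.45
eef_pos: [0.5559, -0.0654, 0.1896]
tool_rot: [-0.0, 0.992, 0.126, 0.0]
wrist_force: [-0.1, 0.7, 1.2]
grip_width: 0.0141
gripper_force: 3.0
```

```bash
cat >> h.py <<'E'
def look():
    o,R=st();p,d=imaging.camera("scene");m=red(p,(265,180,312,260));P=points("scene",d,m)
    P=P[(np.hypot(P[:,0]-.556,P[:,1]+.066)<.04)]
    t=np.percentile(P[:,2],90) if len(P) else 0;T=P[P[:,2]>t-.006] 
    print("n",len(P),"z90 %.4f"%t,rect(T) if len(T)>5 else "");cv2.imwrite("pics/last.png",p[:,:,::-1])
E
python3 - <<'E'
from h import *
look()
E
```

```text
t 3.45 pos [ 0.5559 -0.0654  0.1896] yaw_x 14.48 tilt 0.015 q6 1.083 w 0.0141 gf 3.0 Ft [ 0.08 -0.67 -1.24] Tt [ 0.2   -0.141 -0.002]
n 185 z90 0.2098 (array([557.4, -67.5]), array([60.3, 13.6]), np.float32(15.360466))
```

{"name": "servo_tool", "arguments": {
  "rows": [
    {"dx": 0, "dy": 0, "dz": 0, "rx": 0, "ry": 0, "rz": 0, "grip": 0.017},
    {"dx": 0, "dy": 0, "dz": 0, "rx": 0, "ry": 0, "rz": 0, "grip": 0.017},
    {"dx": 0, "dy": 0, "dz": 0, "rx": 0, "ry": 0, "rz": -0.1, "grip": 0.017},
    {"dx": 0, "dy": 0, "dz": 0, "rx": 0, "ry": 0, "rz": -0.2, "grip": 0.017},
    {"dx": 0, "dy": 0, "dz": 0, "rx": 0, "ry": 0, "rz": -0.28, "grip": 0.017},
    {"dx": 0, "dy": 0, "dz": 0, "rx": 0, "ry": 0, "rz": -0.34, "grip": 0.017},
    {"dx": 0, "dy": 0, "dz": 0, "rx": 0, "ry": 0, "rz": -0.4, "grip": 0.017},
    {"dx": 0, "dy": 0, "dz": 0, "rx": 0, "ry": 0, "rz": -0.44, "grip": 0.017},
    {"dx": 0, "dy": 0, "dz": 0, "rx": 0, "ry": 0, "rz": -0.48, "grip": 0.017},
    {"dx": 0, "dy": 0, "dz": 0, "rx": 0, "ry": 0, "rz": -0.48, "grip": 0.017}
  ],
  "force": 3
}}

```text
t: 4.5
eef_pos: [0.5559, -0.0654, 0.1896]
tool_rot: [-0.0, 0.934, 0.359, 0.0]
wrist_force: [0.8, 0.6, -0.2]
grip_width: 0.017
gripper_force: 0.7
```

```bash
python3 - <<'E'
from h import *
look()
E
```

```text
t 4.50 pos [ 0.5559 -0.0654  0.1896] yaw_x 42.02 tilt 0.018 q6 0.602 w 0.0170 gf 0.7 Ft [0.99 0.09 0.16] Tt [0.103 0.014 0.043]
n 170 z90 0.2100 (array([561.5, -66.4]), array([53.3, 15. ]), np.float32(34.88687))
```

{"name": "servo_tool", "arguments": {
  "rows": [
    {"dx": 0, "dy": 0, "dz": 0, "rx": 0, "ry": 0, "rz": -0.05, "grip": 0.017},
    {"dx": 0, "dy": 0, "dz": 0, "rx": 0, "ry": 0, "rz": -0.1, "grip": 0.017},
    {"dx": 0, "dy": 0, "dz": 0, "rx": 0, "ry": 0, "rz": -0.14, "grip": 0.017},
    {"dx": 0, "dy": 0, "dz": 0, "rx": 0, "ry": 0, "rz": -0.14, "grip": 0.017}
  ]
}}

```text
t: 4.95
eef_pos: [0.5559, -0.0654, 0.1897]
tool_rot: [-0.0, 0.906, 0.422, 0.0]
wrist_force: [0.1, 1.8, 0.5]
grip_width: 0.0169
gripper_force: 1.2
```

```bash
python3 - <<'E'
from h import *
look()
E
```

```text
t 4.95 pos [ 0.5559 -0.0654  0.1897] yaw_x 49.98 tilt 0.016 q6 0.463 w 0.0169 gf 1.2 Ft [ 1.4  -1.11 -0.47] Tt [0.217 0.078 0.116]
n 151 z90 0.2104 (array([565. , -64.1]), array([44.5, 14.7]), np.float32(43.969513))
```

{"name": "servo_tool", "arguments": {
  "rows": [
    {"dx": 0, "dy": 0, "dz": 0, "rx": 0, "ry": 0, "rz": -0.05, "grip": 0.017},
    {"dx": 0, "dy": 0, "dz": 0, "rx": 0, "ry": 0, "rz": -0.1, "grip": 0.017},
    {"dx": 0, "dy": 0, "dz": 0, "rx": 0, "ry": 0, "rz": -0.14, "grip": 0.017},
    {"dx": 0, "dy": 0, "dz": 0, "rx": 0, "ry": 0, "rz": -0.14, "grip": 0.017}
  ]
}}

```text
t: 5.4
eef_pos: [0.5559, -0.0654, 0.1897]
tool_rot: [-0.0, 0.875, 0.485, 0.0]
wrist_force: [0.8, 1.9, 1.2]
grip_width: 0.0171
gripper_force: 1.5
```

```bash
python3 - <<'E'
from h import *
look()
E
```

```text
t 5.40 pos [ 0.5559 -0.0654  0.1897] yaw_x 57.97 tilt 0.017 q6 0.324 w 0.0171 gf 1.5 Ft [ 2.08 -0.32 -1.15] Tt [0.226 0.221 0.054]
n 147 z90 0.2098 (array([566.1, -60.9]), array([37.9, 15. ]), np.float32(49.515793))
```

{"name": "servo_tool", "arguments": {
  "rows": [
    {"dx": 0, "dy": 0, "dz": 0, "rx": 0, "ry": 0, "rz": -0.05, "grip": 0.017},
    {"dx": 0, "dy": 0, "dz": 0, "rx": 0, "ry": 0, "rz": -0.1, "grip": 0.017},
    {"dx": 0, "dy": 0, "dz": 0, "rx": 0, "ry": 0, "rz": -0.14, "grip": 0.017},
    {"dx": 0, "dy": 0, "dz": 0, "rx": 0, "ry": 0, "rz": -0.14, "grip": 0.017}
  ]
}}

```text
t: 5.85
eef_pos: [0.5559, -0.0654, 0.1897]
tool_rot: [-0.0, 0.839, 0.544, 0.0]
wrist_force: [0.2, 2.5, 1.9]
grip_width: 0.0172
gripper_force: 1.9
```

```bash
python3 - <<'E'
from h import *
look()
E
```

```text
t 5.85 pos [ 0.5559 -0.0654  0.1897] yaw_x 65.98 tilt 0.017 q6 0.184 w 0.0172 gf 1.9 Ft [ 2.33 -0.82 -1.89] Tt [ 0.293  0.362 -0.004]
n 141 z90 0.2102 (array([567.5, -56.9]), array([33.3, 15.9]), np.float32(53.343784))
```

{"name": "servo_tool", "arguments": {
  "rows": [
    {"dx": 0, "dy": 0, "dz": 0, "rx": 0, "ry": 0, "rz": 0, "grip": 0.024},
    {"dx": 0, "dy": 0, "dz": 0, "rx": 0, "ry": 0, "rz": 0, "grip": 0.024},
    {"dx": 0, "dy": 0, "dz": 0, "rx": 0, "ry": 0, "rz": 0, "grip": 0.024}
  ]
}}

```text
t: 6.2
eef_pos: [0.5558, -0.0657, 0.1895]
tool_rot: [0.0, 0.839, 0.545, -0.0]
wrist_force: [-0.8, 0.4, 0.1]
grip_width: 0.0237
gripper_force: 0.0
```

```bash
python3 - <<'E'
from h import *
look()
p=cv2.imread("pics/last.png");cv2.imwrite("pics/c2.png",cv2.resize(p[180:270,240:340],(660,594),interpolation=cv2.INTER_CUBIC))
E
```

```text
t 6.20 pos [ 0.5558 -0.0657  0.1895] yaw_x 66.01 tilt 0.015 q6 0.183 w 0.0237 gf 0.0 Ft [ 0.02 -0.88 -0.07] Tt [ 0.016 -0.091  0.055]
n 182 z90 0.2095 (array([560.7, -54.4]), array([33. , 23.9]), np.float32(17.087132))
```

View pics/c2.png

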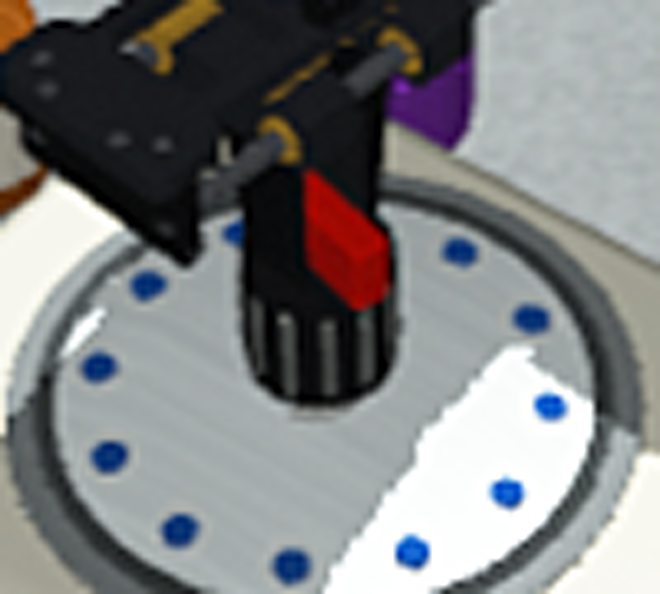

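The nut is upright and not yet dropped (crop bar 345,240), and the force bias is about zero. I'll square up on the bar with a soft squeeze, loosen, and check.

{"name": "servo_tool", "arguments": {
  "rows": [
    {"dx": 0, "dy": 0, "dz": 0, "rx": 0, "ry": 0, "rz": 0, "grip": 0.014},
    {"dx": 0, "dy": 0, "dz": 0, "rx": 0, "ry": 0, "rz": 0, "grip": 0.0135},
    {"dx": 0, "dy": 0, "dz": 0, "rx": 0, "ry": 0, "rz": 0, "grip": 0.0135},
    {"dx": 0, "dy": 0, "dz": 0, "rx": 0, "ry": 0, "rz": 0, "grip": 0.0135}
  ],
  "force": 3
}}

```text
t: 6.65
eef_pos: [0.5557, -0.0654, 0.1895]
tool_rot: [-0.0, 0.838, 0.545, -0.0]
wrist_force: [-1.3, 0.2, -1.2]
grip_width: 0.0145
gripper_force: 3.0
```

```bash
python3 - <<'E'
from h import *
look()
E
```

```text
t 6.65 pos [ 0.5557 -0.0654  0.1895] yaw_x 66.05 tilt 0.028 q6 0.183 w 0.0145 gf 3.0 Ft [-0.33 -1.28  1.16] Tt [ 0.241 -0.14   0.054]
n 159 z90 0.2091 (array([561.3, -62.2]), array([51.9, 17.6]), np.float32(62.728577))
```

{"name": "servo_tool", "arguments": {
  "rows": [
    {"dx": 0, "dy": 0, "dz": 0, "rx": 0, "ry": 0, "rz": 0, "grip": 0.018},
    {"dx": 0, "dy": 0, "dz": 0, "rx": 0, "ry": 0, "rz": 0, "grip": 0.018},
    {"dx": 0, "dy": 0, "dz": 0, "rx": 0, "ry": 0, "rz": 0, "grip": 0.018}
  ]
}}

```text
t: 7.0
eef_pos: [0.5559, -0.0655, 0.1897]
tool_rot: [0.0, 0.838, 0.545, 0.0]
wrist_force: [-0.6, 0.6, -0.4]
grip_width: 0.0185
gripper_force: 0.1
```

```bash
python3 - <<'E'
from h import *
look()
E
```

```text
t 7.00 pos [ 0.5559 -0.0655  0.1897] yaw_x 66.05 tilt 0.017 q6 0.183 w 0.0185 gf 0.1 Ft [ 0.27 -0.77  0.41] Tt [ 0.143 -0.073  0.002]
n 180 z90 0.2011 (array([561.3, -66.1]), array([57.8, 21.2]), np.float32(62.205147))
```

The top of the bar went from 0.210 to 0.201, so the nut has dropped about 9 mm into the thread start. I'll follow it down and turn forward loosely, with the finger force limited.

{"name": "servo_tool", "arguments": {
  "rows": [
    {"dx": 0, "dy": 0, "dz": 0.005, "rx": 0, "ry": 0, "rz": 0, "grip": 0.018},
    {"dx": 0, "dy": 0, "dz": 0.009, "rx": 0, "ry": 0, "rz": 0, "grip": 0.0175},
    {"dx": 0, "dy": 0, "dz": 0.009, "rx": 0, "ry": 0, "rz": 0.05, "grip": 0.017},
    {"dx": 0, "dy": 0, "dz": 0.009, "rx": 0, "ry": 0, "rz": 0.12, "grip": 0.017},
    {"dx": 0, "dy": 0, "dz": 0.009, "rx": 0, "ry": 0, "rz": 0.19, "grip": 0.017},
    {"dx": 0, "dy": 0, "dz": 0.009, "rx": 0, "ry": 0, "rz": 0.26, "grip": 0.017},
    {"dx": 0, "dy": 0, "dz": 0.009, "rx": 0, "ry": 0, "rz": 0.33, "grip": 0.017},
    {"dx": 0, "dy": 0, "dz": 0.0095, "rx": 0, "ry": 0, "rz": 0.4, "grip": 0.017},
    {"dx": 0, "dy": 0, "dz": 0.01, "rx": 0, "ry": 0, "rz": 0.47, "grip": 0.017},
    {"dx": 0, "dy": 0, "dz": 0.01, "rx": 0, "ry": 0, "rz": 0.54, "grip": 0.017},
    {"dx": 0, "dy": 0, "dz": 0.01, "rx": 0, "ry": 0, "rz": 0.6, "grip": 0.017},
    {"dx": 0, "dy": 0, "dz": 0.01, "rx": 0, "ry": 0, "rz": 0.6, "grip": 0.017}
  ],
  "force": 3
}}

```text
t: 8.25
eef_pos: [0.5558, -0.0655, 0.1792]
tool_rot: [-0.0, 0.962, 0.272, -0.0]
wrist_force: [-1.0, 0.4, -0.1]
grip_width: 0.0168
gripper_force: 0.1
```

```bash
python3 - <<'E'
from h import *
look()
E
```

```text
t 8.25 pos [ 0.5558 -0.0655  0.1792] yaw_x 31.62 tilt 0.024 q6 0.783 w 0.0168 gf 0.1 Ft [-0.63 -0.84  0.07] Tt [ 0.023 -0.162 -0.021]
n 208 z90 0.1992 (array([561.9, -65.1]), array([65.6, 18. ]), np.float32(28.707758))
```

{"name": "servo_tool", "arguments": {
  "rows": [
    {"dx": 0, "dy": 0, "dz": 0.0, "rx": 0, "ry": 0, "rz": 0.07, "grip": 0.017},
    {"dx": 0, "dy": 0, "dz": 0.0005, "rx": 0, "ry": 0, "rz": 0.14, "grip": 0.017},
    {"dx": 0, "dy": 0, "dz": 0.001, "rx": 0, "ry": 0, "rz": 0.21, "grip": 0.017},
    {"dx": 0, "dy": 0, "dz": 0.001, "rx": 0, "ry": 0, "rz": 0.28, "grip": 0.017},
    {"dx": 0, "dy": 0, "dz": 0.001, "rx": 0, "ry": 0, "rz": 0.35, "grip": 0.017},
    {"dx": 0, "dy": 0, "dz": 0.0015, "rx": 0, "ry": 0, "rz": 0.42, "grip": 0.017},
    {"dx": 0, "dy": 0, "dz": 0.0015, "rx": 0, "ry": 0, "rz": 0.49, "grip": 0.017},
    {"dx": 0, "dy": 0, "dz": 0.002, "rx": 0, "ry": 0, "rz": 0.56, "grip": 0.017},
    {"dx": 0, "dy": 0, "dz": 0.0025, "rx": 0, "ry": 0, "rz": 0.63, "grip": 0.017},
    {"dx": 0, "dy": 0, "dz": 0.0025, "rx": 0, "ry": 0, "rz": 0.7, "grip": 0.017},
    {"dx": 0, "dy": 0, "dz": 0.0025, "rx": 0, "ry": 0, "rz": 0.7, "grip": 0.017}
  ],
  "force": 3
}}

```text
t: 9.4
eef_pos: [0.5558, -0.0655, 0.1769]
tool_rot: [-0.0, 0.997, -0.073, -0.0]
wrist_force: [-0.7, 0.3, 1.1]
grip_width: 0.0173
gripper_force: 0.0
```

```bash
python3 - <<'E'
from h import *
look()
E
```

```text
t 9.40 pos [ 0.5558 -0.0655  0.1769] yaw_x -8.40 tilt 0.007 q6 1.482 w 0.0173 gf 0.0 Ft [-0.69 -0.17 -1.09] Tt [-0.05  -0.109 -0.037]
n 156 z90 0.1957 (array([565.5, -66.9]), array([46.5, 15.1]), np.float32(2.7182262))
```

The nut is about 1 mm from home and following the thread. The last joint would run close to its limit, so I'll regrip half a turn back, with the fingers wide open around the bar.

{"name": "servo_tool", "arguments": {
  "rows": [
    {"dx": 0, "dy": 0, "dz": 0, "rx": 0, "ry": 0, "rz": 0, "grip": 0.092},
    {"dx": 0, "dy": 0, "dz": 0, "rx": 0, "ry": 0, "rz": 0, "grip": 0.092},
    {"dx": 0, "dy": 0, "dz": 0, "rx": 0, "ry": 0, "rz": 0, "grip": 0.092},
    {"dx": 0, "dy": 0, "dz": 0, "rx": 0, "ry": 0, "rz": 0, "grip": 0.092},
    {"dx": 0, "dy": 0, "dz": 0, "rx": 0, "ry": 0, "rz": 0, "grip": 0.092},
    {"dx": 0, "dy": 0, "dz": 0, "rx": 0, "ry": 0, "rz": 0, "grip": 0.092},
    {"dx": 0, "dy": 0, "dz": 0, "rx": 0, "ry": 0, "rz": 0, "grip": 0.092},
    {"dx": 0, "dy": 0, "dz": 0, "rx": 0, "ry": 0, "rz": 0, "grip": 0.092},
    {"dx": 0, "dy": 0, "dz": 0, "rx": 0, "ry": 0, "rz": 0, "grip": 0.092}
  ]
}}

```text
t: 10.35
eef_pos: [0.5558, -0.0655, 0.1771]
tool_rot: [-0.0, 0.997, -0.074, -0.0]
wrist_force: [-0.4, -0.5, 0.3]
grip_width: 0.0837
gripper_force: 0.0
```

```bash
python3 - <<'E'
from h import *
look()
E
```

```text
t 10.35 pos [ 0.5558 -0.0655  0.1771] yaw_x -8.43 tilt 0.007 q6 1.483 w 0.0837 gf 0.0 Ft [-0.32  0.55 -0.32] Tt [-0.026 -0.172  0.018]
n 252 z90 0.1959 (array([558. , -65.2]), array([14.6, 61.1]), np.float32(-2.0021954))
```

{"name": "servo_tool", "arguments": {
  "rows": [
    {"dx": 0, "dy": 0, "dz": 0, "rx": 0, "ry": 0, "rz": -0.14, "grip": 0.094},
    {"dx": 0, "dy": 0, "dz": 0, "rx": 0, "ry": 0, "rz": -0.28, "grip": 0.094},
    {"dx": 0, "dy": 0, "dz": 0, "rx": 0, "ry": 0, "rz": -0.42, "grip": 0.094},
    {"dx": 0, "dy": 0, "dz": 0, "rx": 0, "ry": 0, "rz": -0.56, "grip": 0.094},
    {"dx": 0, "dy": 0, "dz": 0, "rx": 0, "ry": 0, "rz": -0.7, "grip": 0.094},
    {"dx": 0, "dy": 0, "dz": 0, "rx": 0, "ry": 0, "rz": -0.84, "grip": 0.094},
    {"dx": 0, "dy": 0, "dz": 0, "rx": 0, "ry": 0, "rz": -0.98, "grip": 0.094},
    {"dx": 0, "dy": 0, "dz": 0, "rx": 0, "ry": 0, "rz": -1.12, "grip": 0.094},
    {"dx": 0, "dy": 0, "dz": 0, "rx": 0, "ry": 0, "rz": -1.26, "grip": 0.094},
    {"dx": 0, "dy": 0, "dz": 0, "rx": 0, "ry": 0, "rz": -1.4, "grip": 0.094},
    {"dx": 0, "dy": 0, "dz": 0, "rx": 0, "ry": 0, "rz": -1.54, "grip": 0.094},
    {"dx": 0, "dy": 0, "dz": 0, "rx": 0, "ry": 0, "rz": -1.625, "grip": 0.094},
    {"dx": 0, "dy": 0, "dz": 0, "rx": 0, "ry": 0, "rz": -1.625, "grip": 0.094}
  ]
}}

```text
t: 11.7
eef_pos: [0.5558, -0.0655, 0.1771]
tool_rot: [-0.0, 0.739, 0.674, 0.0]
wrist_force: [-0.3, 0.8, 0.2]
grip_width: 0.094
gripper_force: 0.0
```

{"name": "servo_tool", "arguments": {
  "rows": [
    {"dx": 0, "dy": 0, "dz": 0, "rx": 0, "ry": 0, "rz": -0.14, "grip": 0.094},
    {"dx": 0, "dy": 0, "dz": 0, "rx": 0, "ry": 0, "rz": -0.28, "grip": 0.094},
    {"dx": 0, "dy": 0, "dz": 0, "rx": 0, "ry": 0, "rz": -0.42, "grip": 0.094},
    {"dx": 0, "dy": 0, "dz": 0, "rx": 0, "ry": 0, "rz": -0.56, "grip": 0.094},
    {"dx": 0, "dy": 0, "dz": 0, "rx": 0, "ry": 0, "rz": -0.7, "grip": 0.094},
    {"dx": 0, "dy": 0, "dz": 0, "rx": 0, "ry": 0, "rz": -0.84, "grip": 0.094},
    {"dx": 0, "dy": 0, "dz": 0, "rx": 0, "ry": 0, "rz": -0.98, "grip": 0.094},
    {"dx": 0, "dy": 0, "dz": 0, "rx": 0, "ry": 0, "rz": -1.12, "grip": 0.094},
    {"dx": 0, "dy": 0, "dz": 0, "rx": 0, "ry": 0, "rz": -1.26, "grip": 0.094},
    {"dx": 0, "dy": 0, "dz": 0, "rx": 0, "ry": 0, "rz": -1.4, "grip": 0.094},
    {"dx": 0, "dy": 0, "dz": 0, "rx": 0, "ry": 0, "rz": -1.54, "grip": 0.094},
    {"dx": 0, "dy": 0, "dz": 0, "rx": 0, "ry": 0, "rz": -1.625, "grip": 0.07},
    {"dx": 0, "dy": 0, "dz": 0, "rx": 0, "ry": 0, "rz": -1.625, "grip": 0.05},
    {"dx": 0, "dy": 0, "dz": 0, "rx": 0, "ry": 0, "rz": -1.625, "grip": 0.03},
    {"dx": 0, "dy": 0, "dz": 0, "rx": 0, "ry": 0, "rz": -1.625, "grip": 0.024},
    {"dx": 0, "dy": 0, "dz": 0, "rx": 0, "ry": 0, "rz": -1.625, "grip": 0.02},
    {"dx": 0, "dy": 0, "dz": 0, "rx": 0, "ry": 0, "rz": -1.625, "grip": 0.017},
    {"dx": 0, "dy": 0, "dz": 0, "rx": 0, "ry": 0, "rz": -1.625, "grip": 0.017},
    {"dx": 0, "dy": 0, "dz": 0, "rx": 0, "ry": 0, "rz": -1.625, "grip": 0.017}
  ],
  "force": 3
}}

```text
t: 13.6
eef_pos: [0.5559, -0.0655, 0.1771]
tool_rot: [0.0, 0.02, 1.0, 0.0]
wrist_force: [-0.2, -0.1, 0.2]
grip_width: 0.0355
gripper_force: 0.0
```

```bash
python3 - <<'E'
from h import *
look()
E
```

```text
t 13.60 pos [ 0.5559 -0.0655  0.1771] yaw_x 177.76 tilt 0.006 q6 -1.767 w 0.0355 gf 0.0 Ft [ 0.25 -0.08 -0.18] Tt [-0.013  0.007 -0.039]
n 224 z90 0.1955 (array([567.5, -65.7]), array([55.4, 22.2]), np.float32(13.535421))
```

{"name": "servo_tool", "arguments": {
  "rows": [
    {"dx": 0, "dy": 0, "dz": 0.001, "rx": 0, "ry": 0, "rz": 0, "grip": 0.0165},
    {"dx": 0, "dy": 0, "dz": 0.002, "rx": 0, "ry": 0, "rz": 0, "grip": 0.0165},
    {"dx": 0, "dy": 0, "dz": 0.002, "rx": 0, "ry": 0, "rz": 0, "grip": 0.0165},
    {"dx": 0, "dy": 0, "dz": 0.002, "rx": 0, "ry": 0, "rz": 0, "grip": 0.0165},
    {"dx": 0, "dy": 0, "dz": 0.002, "rx": 0, "ry": 0, "rz": 0.06, "grip": 0.0165},
    {"dx": 0, "dy": 0, "dz": 0.0025, "rx": 0, "ry": 0, "rz": 0.12, "grip": 0.0165},
    {"dx": 0, "dy": 0, "dz": 0.0025, "rx": 0, "ry": 0, "rz": 0.18, "grip": 0.0165},
    {"dx": 0, "dy": 0, "dz": 0.0025, "rx": 0, "ry": 0, "rz": 0.24, "grip": 0.0165},
    {"dx": 0, "dy": 0, "dz": 0.0025, "rx": 0, "ry": 0, "rz": 0.3, "grip": 0.0165},
    {"dx": 0, "dy": 0, "dz": 0.0025, "rx": 0, "ry": 0, "rz": 0.36, "grip": 0.0165},
    {"dx": 0, "dy": 0, "dz": 0.0025, "rx": 0, "ry": 0, "rz": 0.42, "grip": 0.0165},
    {"dx": 0, "dy": 0, "dz": 0.0025, "rx": 0, "ry": 0, "rz": 0.48, "grip": 0.0165},
    {"dx": 0, "dy": 0, "dz": 0.0025, "rx": 0, "ry": 0, "rz": 0.54, "grip": 0.0165},
    {"dx": 0, "dy": 0, "dz": 0.0025, "rx": 0, "ry": 0, "rz": 0.54, "grip": 0.0165}
  ],
  "force": 3
}}

```text
t: 15.05
eef_pos: [0.5558, -0.0655, 0.1746]
tool_rot: [-0.0, 0.286, 0.958, -0.0]
wrist_force: [-1.6, -0.6, -0.7]
grip_width: 0.017
gripper_force: 0.2
```

```bash
python3 - <<'E'
from h import *
look()
E
```

```text
t 15.05 pos [ 0.5558 -0.0655  0.1746] yaw_x 146.79 tilt 0.007 q6 -1.227 w 0.0170 gf 0.2 Ft [ 1.04 -1.41  0.68] Tt [ 0.14   0.068 -0.037]
n 125 z90 0.1937 (array([572. , -73.4]), array([16.3, 27.7]), np.float32(-17.437796))
```

{"name": "servo_tool", "arguments": {
  "rows": [
    {"dx": 0, "dy": 0, "dz": 0, "rx": 0, "ry": 0, "rz": 0.05, "grip": 0.0165},
    {"dx": 0, "dy": 0, "dz": 0, "rx": 0, "ry": 0, "rz": 0.1, "grip": 0.0165},
    {"dx": 0, "dy": 0, "dz": 0, "rx": 0, "ry": 0, "rz": 0.15, "grip": 0.0165},
    {"dx": 0, "dy": 0, "dz": 0, "rx": 0, "ry": 0, "rz": 0.2, "grip": 0.0165},
    {"dx": 0, "dy": 0, "dz": 0, "rx": 0, "ry": 0, "rz": 0.25, "grip": 0.0165},
    {"dx": 0, "dy": 0, "dz": 0, "rx": 0, "ry": 0, "rz": 0.25, "grip": 0.0165}
  ],
  "force": 5
}}

```text
t: 15.7
eef_pos: [0.5557, -0.0656, 0.1747]
tool_rot: [-0.0, 0.402, 0.916, -0.0]
wrist_force: [-2.2, -2.0, 1.6]
grip_width: 0.0164
gripper_force: 1.4
```

```bash
python3 - <<'E'
from h import *
look()
E
```

```text
t 15.70 pos [ 0.5557 -0.0656  0.1747] yaw_x 132.57 tilt 0.022 q6 -0.978 w 0.0164 gf 1.4 Ft [-0.03 -3.   -1.63] Tt [ 0.476 -0.037 -0.063]
n 110 z90 0.1938 (array([573.5, -77.4]), array([16.4, 19.9]), np.float32(-38.921505))
```

{"name": "servo_tool", "arguments": {
  "rows": [
    {"dx": 0, "dy": -0.0004, "dz": 0, "rx": 0, "ry": 0, "rz": 0, "grip": 0.013},
    {"dx": 0, "dy": -0.0004, "dz": 0, "rx": 0, "ry": 0, "rz": 0, "grip": 0.013},
    {"dx": 0, "dy": -0.0004, "dz": 0, "rx": 0, "ry": 0, "rz": 0, "grip": 0.013},
    {"dx": 0, "dy": -0.0004, "dz": 0, "rx": 0, "ry": 0, "rz": 0, "grip": 0.013}
  ],
  "force": 10
}}

```text
t: 16.15
eef_pos: [0.5553, -0.0658, 0.1747]
tool_rot: [-0.0, 0.402, 0.915, -0.0]
wrist_force: [-5.0, -2.5, 3.6]
grip_width: 0.0143
gripper_force: 9.8
```

```bash
cat >> h.py <<'E'
def tz(n=6):
    L=[]
    for i in range(n):
        imaging.camera("scene");o=observe();w,x,y,z=o["tool_rot"];R=Ro.from_quat([x,y,z,w]).as_matrix();L.append(np.r_[R.T@o["torque"],R.T@o["wrist_force"]])
    print("Tz mean %.3f sd %.3f"%(np.mean(L,0)[2],np.std(L,0)[2]),np.round(np.mean(L,0),2))
E
python3 - <<'E'
from h import *
tz();look()
E
```

```text
Tz mean -0.058 sd 0.045 [ 1.    0.38 -0.06  1.87 -4.92 -3.95]
t 16.45 pos [ 0.5553 -0.0658  0.1746] yaw_x 132.53 tilt 0.029 q6 -0.978 w 0.0145 gf 9.8 Ft [ 2.2  -4.99 -4.04] Tt [ 1.039  0.396 -0.054]
n 113 z90 0.1933 (array([571.6, -79.2]), array([17.8, 19. ]), np.float32(-53.42643))
```

{"name": "servo_tool", "arguments": {
  "rows": [
    {"dx": 0, "dy": -0.0008, "dz": 0, "rx": 0, "ry": 0, "rz": 0, "grip": 0.013},
    {"dx": 0, "dy": -0.0008, "dz": 0, "rx": 0, "ry": 0, "rz": 0, "grip": 0.013}
  ],
  "force": 10
}}

```text
t: 16.7
eef_pos: [0.5552, -0.0661, 0.1746]
tool_rot: [0.0, 0.403, 0.915, 0.0]
wrist_force: [-2.1, 0.8, 1.9]
grip_width: 0.0142
gripper_force: 9.9
```

```bash
python3 - <<'E'
from h import *
tz(4);st()
E
```

```text
Tz mean -0.051 sd 0.029 [ 0.1   0.35 -0.05  1.69  0.12 -1.87]
t 16.90 pos [ 0.5551 -0.0661  0.1746] yaw_x 132.51 tilt 0.028 q6 -0.979 w 0.0138 gf 9.9 Ft [ 1.81  1.15 -2.27] Tt [ 0.036  0.335 -0.015]
```

{"name": "servo_tool", "arguments": {
  "rows": [
    {"dx": 0, "dy": 0, "dz": 0, "rx": 0, "ry": 0, "rz": 0, "grip": 0.013},
    {"dx": 0, "dy": 0, "dz": 0, "rx": 0, "ry": 0, "rz": 0.025, "grip": 0.013},
    {"dx": 0, "dy": 0, "dz": 0, "rx": 0, "ry": 0, "rz": 0.05, "grip": 0.013},
    {"dx": 0, "dy": 0, "dz": 0, "rx": 0, "ry": 0, "rz": 0.075, "grip": 0.013},
    {"dx": 0, "dy": 0, "dz": 0, "rx": 0, "ry": 0, "rz": 0.1, "grip": 0.013}
  ],
  "force": 18
}}

```text
t: 17.4
eef_pos: [0.5547, -0.0662, 0.1746]
tool_rot: [-0.0, 0.449, 0.894, -0.0]
wrist_force: [-3.7, 1.5, 3.0]
grip_width: 0.0144
gripper_force: 18.1
```

```bash
python3 - <<'E'
from h import *
tz(4);st()
E
```

```text
Tz mean -0.331 sd 0.041 [ 0.33  0.73 -0.33  4.67 -1.97 -2.64]
t 17.60 pos [ 0.5547 -0.0662  0.1746] yaw_x 126.80 tilt 0.036 q6 -0.879 w 0.0139 gf 18.1 Ft [ 4.38 -1.94 -1.85] Tt [ 0.347  0.717 -0.269]
```

The torque is about 0.33 N m, which is in the snug band. I'll let go and lift clear.

{"name": "servo_tool", "arguments": {
  "rows": [
    {"dx": 0, "dy": 0, "dz": 0, "rx": 0, "ry": 0, "rz": 0, "grip": 0.05},
    {"dx": 0, "dy": 0, "dz": 0, "rx": 0, "ry": 0, "rz": 0, "grip": 0.05},
    {"dx": 0, "dy": 0, "dz": 0, "rx": 0, "ry": 0, "rz": 0, "grip": 0.05},
    {"dx": 0, "dy": 0, "dz": 0, "rx": 0, "ry": 0, "rz": 0, "grip": 0.05},
    {"dx": 0, "dy": 0, "dz": -0.03, "rx": 0, "ry": 0, "rz": 0, "grip": 0.05},
    {"dx": 0, "dy": 0, "dz": -0.07, "rx": 0, "ry": 0, "rz": 0, "grip": 0.05},
    {"dx": 0, "dy": 0, "dz": -0.12, "rx": 0, "ry": 0, "rz": 0, "grip": 0.05},
    {"dx": 0, "dy": 0, "dz": -0.12, "rx": 0, "ry": 0, "rz": 0, "grip": 0.05},
    {"dx": 0, "dy": 0, "dz": -0.12, "rx": 0, "ry": 0, "rz": 0, "grip": 0.05},
    {"dx": 0, "dy": 0, "dz": -0.12, "rx": 0, "ry": 0, "rz": 0, "grip": 0.05},
    {"dx": 0, "dy": 0, "dz": -0.12, "rx": 0, "ry": 0, "rz": 0, "grip": 0.05},
    {"dx": 0, "dy": 0, "dz": -0.12, "rx": 0, "ry": 0, "rz": 0, "grip": 0.05}
  ]
}}

```text
t: 18.8
eef_pos: [0.5548, -0.0663, 0.2936]
tool_rot: [-0.001, 0.448, 0.894, -0.0]
wrist_force: [-0.4, -0.2, 0.3]
grip_width: 0.0502
gripper_force: 0.0
```

```bash
python3 - <<'E'
from h import *
tz(4);look()
E
```

```text
Tz mean -0.032 sd 0.014 [ 0.03 -0.03 -0.03 -0.09 -0.4  -0.45]
t 19.00 pos [ 0.5549 -0.0663  0.2943] yaw_x 126.79 tilt 0.034 q6 -0.879 w 0.0502 gf 0.0 Ft [-0.51 -0.82 -0.37] Tt [ 0.032 -0.075 -0.043]
n 336 z90 0.1936 (array([559. , -64.8]), array([19.1, 58.4]), np.float32(-50.35882))
```

View pics/last.png

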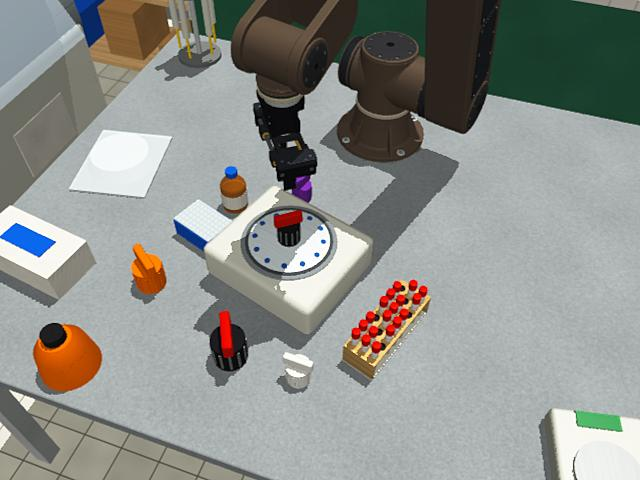

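The nut is home: its underside is on the cover, and the bar (scene 288,219) stayed put after release. Net of bias the torque was about 0.30 N m, close to the low end of the band, so I'll nip it once more in tiny steps.

{"name": "servo_tool", "arguments": {
  "rows": [
    {"dx": 0, "dy": 0, "dz": 0.05, "rx": 0, "ry": 0, "rz": 0, "grip": 0.05},
    {"dx": 0, "dy": 0, "dz": 0.09, "rx": 0, "ry": 0, "rz": 0, "grip": 0.05},
    {"dx": 0, "dy": 0, "dz": 0.12, "rx": 0, "ry": 0, "rz": 0, "grip": 0.05},
    {"dx": 0, "dy": 0, "dz": 0.12, "rx": 0, "ry": 0, "rz": 0, "grip": 0.04},
    {"dx": 0, "dy": 0, "dz": 0.12, "rx": 0, "ry": 0, "rz": 0, "grip": 0.03},
    {"dx": 0, "dy": 0, "dz": 0.12, "rx": 0, "ry": 0, "rz": 0, "grip": 0.02},
    {"dx": 0, "dy": 0, "dz": 0.12, "rx": 0, "ry": 0, "rz": 0, "grip": 0.013},
    {"dx": 0, "dy": 0, "dz": 0.12, "rx": 0, "ry": 0, "rz": 0, "grip": 0.013},
    {"dx": 0, "dy": 0, "dz": 0.12, "rx": 0, "ry": 0, "rz": 0, "grip": 0.013},
    {"dx": 0, "dy": 0, "dz": 0.12, "rx": 0, "ry": 0, "rz": 0, "grip": 0.013}
  ],
  "force": 20
}}

```text
t: 20.05
eef_pos: [0.555, -0.0666, 0.1755]
tool_rot: [0.001, 0.448, 0.894, -0.0]
wrist_force: [-2.1, -1.7, 6.6]
grip_width: 0.0142
gripper_force: 20.0
```

```bash
python3 - <<'E'
from h import *
tz(8);st()
E
```

```text
Tz mean -0.317 sd 0.023 [ 0.63  0.04 -0.32  0.25 -3.37 -6.28]
t 20.45 pos [ 0.555  -0.0665  0.1755] yaw_x 126.82 tilt 0.060 q6 -0.880 w 0.0143 gf 20.0 Ft [-0.06 -3.35 -7.46] Tt [ 0.66  -0.007 -0.319]
```

{"name": "servo_tool", "arguments": {
  "rows": [
    {"dx": 0, "dy": 0, "dz": 0, "rx": 0, "ry": 0, "rz": 0.005, "grip": 0.013},
    {"dx": 0, "dy": 0, "dz": 0, "rx": 0, "ry": 0, "rz": 0.01, "grip": 0.013},
    {"dx": 0, "dy": 0, "dz": 0, "rx": 0, "ry": 0, "rz": 0.01, "grip": 0.013}
  ]
}}

```text
t: 20.75
eef_pos: [0.555, -0.0666, 0.1755]
tool_rot: [0.0, 0.452, 0.892, -0.0]
wrist_force: [-2.9, -1.4, 6.9]
grip_width: 0.0141
gripper_force: 20.1
```

```bash
python3 - <<'E'
from h import *
tz(8);st()
E
```

```text
Tz mean -0.383 sd 0.029 [ 0.64  0.05 -0.38  0.48 -3.02 -6.66]
t 21.15 pos [ 0.555  -0.0666  0.1755] yaw_x 126.26 tilt 0.062 q6 -0.870 w 0.0144 gf 20.1 Ft [ 0.55 -2.83 -6.5 ] Tt [ 0.639  0.074 -0.328]
```

It now reads 0.38 N m, about 0.35 net, which is mid-band. I'll release and lift.

{"name": "servo_tool", "arguments": {
  "rows": [
    {"dx": 0, "dy": 0, "dz": 0, "rx": 0, "ry": 0, "rz": 0, "grip": 0.05},
    {"dx": 0, "dy": 0, "dz": 0, "rx": 0, "ry": 0, "rz": 0, "grip": 0.05},
    {"dx": 0, "dy": 0, "dz": 0, "rx": 0, "ry": 0, "rz": 0, "grip": 0.05},
    {"dx": 0, "dy": 0, "dz": 0, "rx": 0, "ry": 0, "rz": 0, "grip": 0.05},
    {"dx": 0, "dy": 0, "dz": -0.03, "rx": 0, "ry": 0, "rz": 0, "grip": 0.05},
    {"dx": 0, "dy": 0, "dz": -0.07, "rx": 0, "ry": 0, "rz": 0, "grip": 0.05},
    {"dx": 0, "dy": 0, "dz": -0.12, "rx": 0, "ry": 0, "rz": 0, "grip": 0.05},
    {"dx": 0, "dy": 0, "dz": -0.12, "rx": 0, "ry": 0, "rz": 0, "grip": 0.05},
    {"dx": 0, "dy": 0, "dz": -0.12, "rx": 0, "ry": 0, "rz": 0, "grip": 0.05},
    {"dx": 0, "dy": 0, "dz": -0.12, "rx": 0, "ry": 0, "rz": 0, "grip": 0.05},
    {"dx": 0, "dy": 0, "dz": -0.12, "rx": 0, "ry": 0, "rz": 0, "grip": 0.05}
  ]
}}

```text
t: 22.25
eef_pos: [0.5546, -0.0662, 0.2933]
tool_rot: [-0.001, 0.452, 0.892, -0.0]
wrist_force: [0.0, 0.6, -0.8]
grip_width: 0.0499
gripper_force: 0.0
```

```bash
python3 - <<'E'
from h import *
look()
print(r.close_job())
E
```

```text
t 22.25 pos [ 0.5546 -0.0662  0.2933] yaw_x 126.21 tilt 0.135 q6 -0.869 w 0.0499 gf 0.0 Ft [0.48 0.35 0.8 ] Tt [ 0.077 -0.043  0.057]
n 338 z90 0.1938 (array([558.8, -65.8]), array([17.4, 57.3]), np.float32(-52.55033))
the job is handed in; nothing more can be done
None
```

The nut dropped into the thread start on the backward turn, then went forward down onto the rotor cover, was nipped to about 0.35 N m and let go; handed in at 22.3 s, with no bystander touched.

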